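# Hold a bevelled offcut in the drilling jig

### The arm

A 6-joint arm with a two-finger parallel gripper is mounted at the origin on the work surface. World frame = base frame: x ahead of the robot, y to its left, z up, the work surface at z = 0. Lengths are in mm, angles in rad, forces in N, time in s.
With the tool pointing down it reaches from about 275 to 850 mm from the base axis. Payload 19 kg.
Tool frame: the origin (TCP) lies on the mounting face of the last link; the fingertips stand 173 mm ahead of it and the grasp point (between the pads) lies 155 mm ahead of it; x points along the fingers, z is the direction in which the jaws open and shut, and the axes are right-handed (so a half turn about x gives the same grasp; the last joint's range is limited). The gripper opens to 85 mm and grips with 20 to 120 N. Pads are 22 mm wide; open, the fingers measure 114 mm over their backs; the gripper's body (76 mm by 85 mm) begins 54 mm behind the grasp point. The pads swing forward as they close: fully open they stand 13 mm farther back than shut.
Start: joints at [-1.435, 0.15, 1.437, -0, 1.554, -0.134], TCP at [153.237, -554.193, 404.667] pointing down, gripper open.
Joint ranges: [-2.8, 2.8], [-0.68, 2.1], [0.12, 2.68], [-1.39, 4.53], [0.16, 2.79], [-2.81, 2.81]. Speed limits (rad/s): [1.89, 1.89, 2.22, 3.01, 3.01, 3.01].

### API

Orientations are given as a 3x3 rotation matrix whose columns are the frame's x, y, z axes.
In Python, from station import bot gives the robot as it stands.
- The arm moves only by the shell command python3 -m inch 'ROWS'. ROWS is a JSON object of lists of equal length, an entry for each row: "xyz": the shift along the tool's x, y, z in mm, a list of three; "roll": the turn about the tool's x in degrees; "hand": the gripper's target within -1 to 1 (fully open at 1, half-way at 0, shut at -1). In form: {"xyz": [[tx, ty, tz], ...], "roll": [roll, ...], "hand": [hand, ...]}. A call has 1 to 10 rows; each row shifts and turns the commanded pose from where the row before left it, along the tool's axes as they then stand; what a row does not reach is not made up. A row lasts 1/12 s, in which the tool goes at most 41.7 mm and 7.16 degrees, less where a joint would pass 70% of its speed; a pose out of reach is approached as far as the arm can. A call is refused whole if a number of a shift passes 41.7 or a number of a turn 7.16, either way. A call with a gripper value outside its range is refused whole. The fingers move at their own pace and stop on an object; the grip force is fixed at half the most. Time passes only in rows, so rows that do not move let the fingers close. It gives the time, the measured TCP pose, the force and the opening at its end, in the units of the state.
- bot.observe(): the state, without advancing time (a new reading comes with each control period).
- bot.grab_frame(name): name is "side" or "top" or "wrist"; returns a dict with "frame" (400x640x3 uint8, red, green, blue), "intrinsics" (3x3 intrinsics, pixels), "R" (3x3) and "t" (3): a world point X has camera coordinates R X + t. Camera axes: x right, y down, z forward; pixel columns grow to the right and rows downward; lengths in mm; the calibration is good to about 2 mm. A picture is of the moment at which its call begins. There is no depth.
- bot.finish_job(): hands the job in, once; it reports no verdict.
The state is a dict: "time": time; "q": joint angles; "joint_velocities": joint speeds; "tau": joint torques, N m; "position": TCP position; "orientation": TCP orientation; "force": force on the tool from outside, world axes, zero at the start; "torque": the same for the moment, N m; "opening": opening from 0.0 (shut) to 1.0 (fully open).
Only numpy, scipy, OpenCV 4.12 (cv2) and the standard library are available. Lean on these libraries where they do the work, as an engineer would, in place of code of your own. Each camera call takes 0.05 s, during which the arm holds its last target.

### The job

Get the bevelled wooden offcut ready for drilling: slide it along the plywood jig board until you feel it come up against the yellow stop block, lying flat and flush along the aluminium fence with its bevel facing away from the fence. Then press diagonally with the fingertips (the bevel offers a good face for it) so that one firm push of about 20 N holds it down on the board and against the fence at the same time, and finish while still holding that push, with the end still at the stop. Leave the two jars and the blue bin where they stand.

Things in the scene. Friction and masses are not known exactly. Their poses are not given: they have to be found in the camera images.
- jig: Fixed plywood jig board, 200 (its x) x 400 (its y) x 12 mm, lying on the bench. Origin at the centre of its underside; its top is 12 mm above that. Its x axis points towards the fence (away from the robot), y along the fence towards the stop block, z up.
- fence: Fixed straight aluminium fence, 25 (x) x 400 (y) x 28 mm high, screwed on the far edge of the board. Axes parallel to the board's. Origin at the centre of its underside, on the board's top. The face that the offcut must bear on is its -x face, 12.5 mm from the origin; it faces the robot's side.
- stop: Fixed yellow stop block, 60 (x) x 30 (y) x 35 mm high, on the board, touching the fence at its left (+y) part. Axes parallel to the board's. Origin at the centre of its underside, on the board's top. The offcut's end must come against its -y face, 15 mm from the origin.
- offcut_center (a point): Centre of the loose brown offcut, 22.5 mm above its underside. 60 (its x) x 120 (its y, length) x 45 mm high (z up), about 0.2 kg; slides easily on the waxed board (friction about 0.3). It starts flat on the board, askew, clear of fence and stop, bevelled -x side away from the fence. The square +x side goes to the fence; the -x side is upright only up to 21 mm, then slopes to the top.
- offcut_bevel (a point): Middle of the 45 degree bevel that runs along the whole length of the offcut's upper -x edge (24 mm in x, 24 mm in z): 18 mm to -x of the offcut's middle and 33 mm above its underside; axes as the offcut's. The face looks diagonally up and to -x.
- offcut_end (a point): Middle of the offcut's square end face at its +y end, 22.5 mm above its underside, the end that goes to the stop; axes as the offcut's.
- jar_green: Bystander: clear screw jar with a green lid, 60 mm in diameter, 75 mm tall, standing on the bench beyond the fence. Origin at the centre of its underside.
- jar_red: Bystander: clear screw jar with a red lid, 64 mm in diameter, 80 mm tall, standing on the bench beyond the fence. Origin at the centre of its underside.
- bin: Bystander: open blue plastic bin, 100 x 75 x 50 mm, standing on the bench beyond the left end of the board. Origin at the centre of its underside.
Not all that is in view belongs to the job. Of the things like the part that bears offcut_center, leave any that is pink; of the rest the larger one is meant.

How it is judged:
By the outcome, as a careful person would: the job done as asked, in the order asked, and still so for the second after the job is handed in, while the arm keeps its last pose, push and grip.
It also fails if it takes over 61 s, if anything falls off the work surface, if the arm or the gripper's body presses on something with over 40 N, if the wrist force passes 120 N, or if a joint passes its speed limit or range.

## Working session

There is one attempt and no reset: what is moved stays moved. The work goes in short steps, Python scripts to look and compute and a shell command to move; the robot and the scene stay as the last step left them, time stands still between calls to the robot, and variables do not carry over. Pictures are saved under pics/ and viewed, and the job is handed in when it is done.

```bash
ls; mkdir -p pics; python3 - <<'E'
from station import bot
import cv2
s=bot.observe()
print({k:s[k] for k in('time','position','orientation','force','opening')})
for n in('side','top','wrist'):
    f=bot.grab_frame(n); cv2.imwrite(f'pics/{n}0.png',f['frame'][:,:,::-1])
    print(n,f['intrinsics'],f['R'],f['t'])
E
```

```text
pics
{'time': 0.0, 'position': array([ 153.22011204, -554.17270865,  404.10529448]), 'orientation': array([[-1.74935575e-04,  9.63829869e-01,  2.66518204e-01],
       [ 1.13527137e-03,  2.66518227e-01, -9.63829210e-01],
       [-9.99999340e-01,  1.33962469e-04, -1.14083197e-03]]), 'force': array([ 0.20641179,  1.2663252 , -0.10548221]), 'opening': 1.0018413959545094}
side [[390.85830543   0.         317.89723997]
 [  0.         390.85830543 193.58345718]
 [  0.           0.           1.        ]] [[-0.94772093 -0.31885342  0.01255087]
 [-0.17149492  0.47577299 -0.8626874 ]
 [ 0.26909947 -0.81973932 -0.50558176]] [528.20986865 157.33746395 895.5804543 ]
top [[508.53626387   0.         315.58396884]
 [  0.         508.53626387 193.04995835]
 [  0.           0.           1.        ]] [[ 0.0119854  -0.99988407  0.00939148]
 [-0.99257079 -0.01303394 -0.12096835]
 [ 0.12107674 -0.00787186 -0.99261194]] [ -37.83032924  598.79183043 1227.11945704]
wrist [[340.49616858   0.         313.09277281]
 [  0.         340.49616858 202.48911235]
 [  0.           0.           1.        ]] [[ 0.26676191 -0.9637615  -0.00136253]
 [-0.9191177  -0.25482965  0.3004738 ]
 [-0.28993229 -0.07890264 -0.9537891 ]] [-574.78303661  -38.32464119  379.03634452]
```

View pics/top0.png

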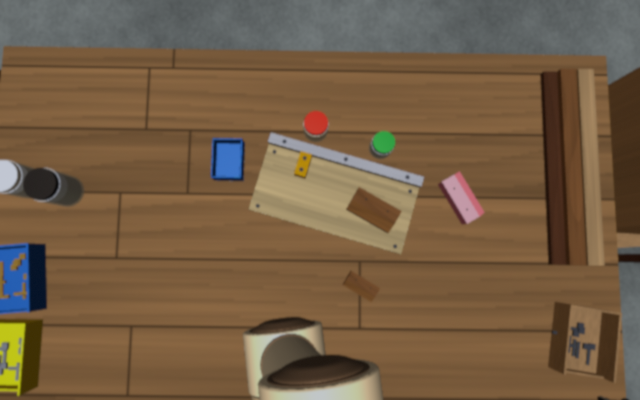

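View pics/side0.png

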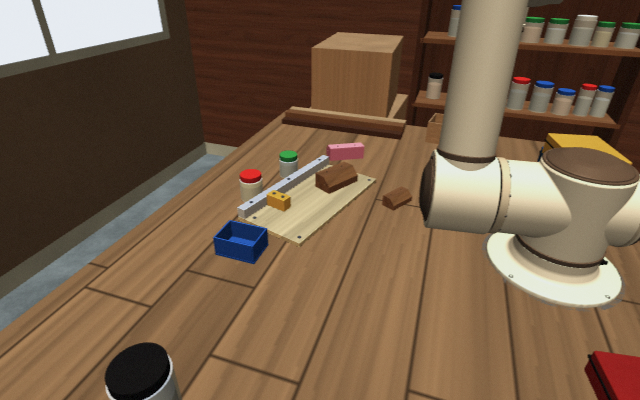

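Three similar parts appear in the top view: brown on the board at (374,210), pink at (462,197), and a smaller brown one at (361,286). The large brown one fits, since pink is excluded and it is the larger of the other two. I'll enlarge to confirm.

```bash
python3 - <<'E'
import cv2
a=cv2.imread('pics/top0.png')[120:310,230:500]
cv2.imwrite('pics/topc.png',cv2.resize(a[:150,:200],None,fx=4,fy=4,interpolation=cv2.INTER_CUBIC))
a=cv2.imread('pics/side0.png')[140:250,230:420]
cv2.imwrite('pics/sidec.png',cv2.resize(a,None,fx=4,fy=4,interpolation=cv2.INTER_CUBIC))
E
```

```text
(no output)
```

View pics/topc.png

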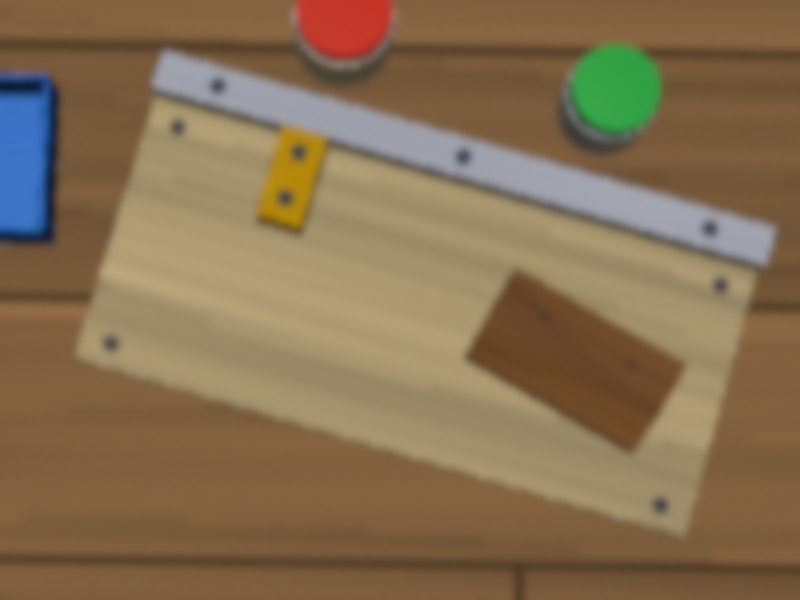

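View pics/sidec.png

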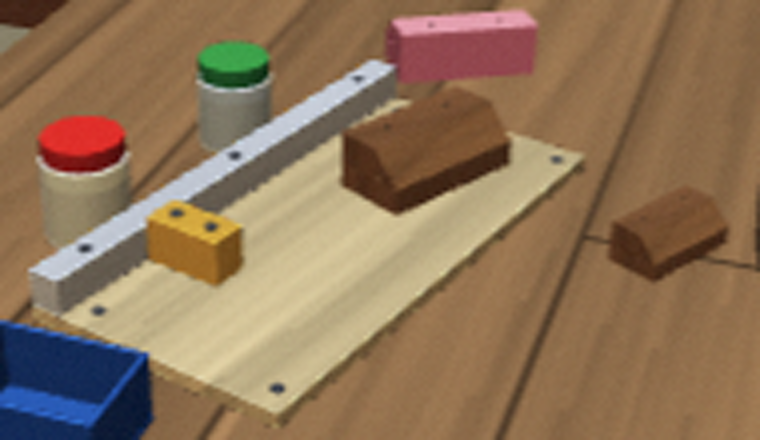

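View pics/wrist0.png

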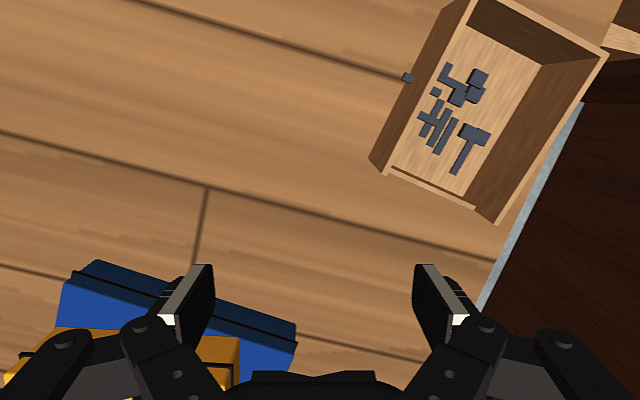

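The large brown block sits on the board with corners around (347–402, 187–233), bevel side toward the robot. It is the target, and I'll leave the pink and small brown ones alone. Next I'll compute the poses.

```bash
cat > h.py <<'E'
import numpy as np
K=np.array([[508.53626387,0,315.58396884],[0,508.53626387,193.04995835],[0,0,1]])
R=np.array([[0.0119854,-0.99988407,0.00939148],[-0.99257079,-0.01303394,-0.12096835],[0.12107674,-0.00787186,-0.99261194]])
t=np.array([-37.83032924,598.79183043,1227.11945704])
def bp(px,z,K=K,R=R,t=t):
    d=R.T@np.linalg.inv(K)@np.array([px[0],px[1],1.]); c=-R.T@t
    return c+d*(z-c[2])/d[2]
def crop(u,v,x0=230,y0=120,f=4): return ((u+.5)/f-.5+x0,(v+.5)/f-.5+y0)
E
python3 - <<'E'
from h import *
np.set_printoptions(precision=1,suppress=True)
print('cam',-R.T@t)
P={}
for n,(u,v,z) in dict(bNL=(78,357,12),bNR=(686,536,12),fFL=(165,50,40),fFR=(775,228,40),fNL=(152,90,40),fNR=(768,266,40),
  sFL=(281,126,47),sFR=(327,138,47),sNL=(258,219,47),sNR=(301,232,47),
  oFL=(516,268,57),oFR=(686,364,57),oNL=(466,356,33),oNR=(632,451,33)).items():
    P[n]=bp(crop(u,v),z);print(n,P[n])
a=lambda p,q:np.degrees(np.arctan2(-(P[p]-P[q])[0],(P[p]-P[q])[1]))
d=lambda p,q:np.linalg.norm((P[p]-P[q])[:2])
for p,q in(('bNL','bNR'),('fFL','fFR'),('fNL','fNR'),('oFL','oFR'),('oNL','oNR'),('oFL','oNL'),('oFR','oNR'),('sNL','sNR'),('sFL','sNL')):print(p,q,a(p,q),d(p,q))
E
```

```text
cam [ 446.2  -20.4 1290.8]
bNL [559.8 136.5  12. ]
bNR [ 452.4 -246.3   12. ]
fFL [751.5  83.9  40. ]
fFR [ 643.6 -298.5   40. ]
fNL [725.8  91.5  40. ]
fNR [ 619.6 -293.8   40. ]
sFL [702.5  10.1  47. ]
sFR [695.3 -18.6  47. ]
sNL [643.8  23.4  47. ]
sNR [636.   -3.3  47. ]
oFL [ 614.  -135.4   57. ]
oFR [ 556.3 -239.2   57. ]
oNL [ 561.7 -106.7   33. ]
oNR [ 504.1 -209.6   33. ]
bNL bNR -15.675059370232361 397.5986478937303
fFL fFR -15.76557899051778 397.32343113374696
fNL fNR -15.4091344335014 399.6120199195075
oFL oFR -29.054922195419326 118.73603474018906
oNL oNR -29.237141977287116 117.94037555188885
oFL oNL -118.79447361815713 59.66760132971709
oFR oNR -119.55592142271806 60.04436961056871
sNL sNR -16.226048179866858 27.817572604218952
sFL sNL -102.76134801532679 60.21761846231908
```

```bash
python3 -m inch '{"xyz":[[0,30,-16],[0,30,-16],[0,30,-16],[0,30,-16],[0,30,-16],[0,30,-16],[0,30,-16],[0,30,-16],[0,30,-16],[0,30,-16]],"roll":[0,0,0,0,0,0,0,0,0,0],"hand":[1,1,1,1,1,1,1,1,1,1]}'; python3 -m inch '{"xyz":[[0,30,-16],[0,30,-16],[0,30,-16],[0,30,-16],[0,30,-16],[0,30,-16],[0,13,-3],[0,0,0]],"roll":[0,0,0,0,0,0,0,0],"hand":[1,1,1,1,1,1,1,1]}';  python3 -m inch '{"xyz":[[0,0,0],[0,0,0],[0,0,0],[0,0,0],[0,0,0],[0,0,0],[0,0,0],[0,0,0]],"roll":[-7,-7,-7,-7,-7,-7,-3.4,0],"hand":[1,1,1,1,1,1,1,1]}'
python3 - <<'E'
from station import bot
import cv2,numpy as np
s=bot.observe();print(s['q'],s['force'])
z=s['orientation'][:,2];print(np.degrees(np.arctan2(z[1],z[0])))
f=bot.grab_frame('wrist'); cv2.imwrite('pics/w1.png',f['frame'][:,:,::-1])
np.savez('w1.npz',K=f['intrinsics'],R=f['R'],t=f['t'])
E
```

```text
time: 0.98
position: [400.6, -318.6, 404.7]
orientation: [[-0.0, 0.964, 0.266], [0.0, 0.266, -0.964], [-1.0, -0.0, -0.0]]
force: [0.8, 0.1, 0.3]
opening: 0.999
time: 1.65
position: [561.2, -171.4, 404.0]
orientation: [[-0.0, 0.963, 0.269], [0.001, 0.269, -0.963], [-1.0, -0.0, -0.001]]
force: [-0.7, -0.9, 0.3]
opening: 1.002
time: 2.32
position: [558.8, -173.9, 404.6]
orientation: [[-0.0, 0.485, 0.875], [0.0, 0.875, -0.485], [-1.0, -0.0, -0.0]]
force: [0.3, 0.2, 0.3]
opening: 1.002
[-4.33249546e-01  1.72032842e-01  1.41265105e+00 -1.46962953e-04
  1.55726676e+00  7.29136825e-02] [0.27624238 0.24596218 0.30919748]
-29.000903020185014
```

View pics/w1.png

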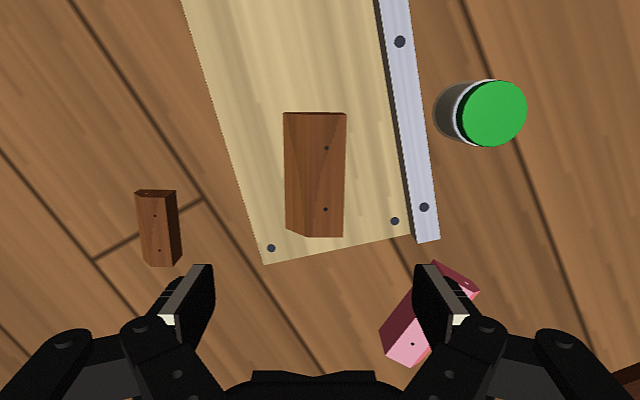

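The wrist view shows the offcut at about (283–347, 112–237) with the bevel on the left, aligned between the jaws. I'll cross-check its position from this view.

```bash
python3 - <<'E'
from h import *
np.set_printoptions(precision=1,suppress=True)
w=np.load('w1.npz');W=lambda p,z:bp(p,z,w['K'],w['R'],w['t'])
c=[W((347,113),57),W((343.5,237),57),W((283.5,112),33),W((286,233),33)]
print(c,np.mean(c,0))
y=np.degrees(np.arctan2(-(c[0]-c[1])[0],(c[0]-c[1])[1]));print(y)
# fence near top edge
a,b=W((374.5,0),40),W((415.5,243),40);print(a,b,[.963*q[0]-.269*q[1] for q in(a,b)])
E
```

```text
[array([ 615.8, -134.8,   57. ]), array([ 557.5, -240.3,   57. ]), array([ 564.1, -106.4,   33. ]), array([ 502.5, -216.4,   33. ])] [ 560.  -174.5   45. ]
-28.94265549476181
[680.9 -63.9  40. ] [ 619.2 -290.8   40. ] [np.float64(672.8907690363462), np.float64(674.5326048555693)]
```

```bash
python3 -m inch '{"xyz":[[35,0,0],[35,0,0],[35,0,0],[35,0,0],[35,0,0],[20,0,0],[14,0,0],[6,0,0],[0,0,0],[0,0,0]],"roll":[0,0,0,0,0,0,0,0,0,0],"hand":[1,1,1,1,1,1,1,1,1,1]}'
python3 - <<'E'
from station import bot
import cv2,numpy as np
for n in('wrist','side'):
    f=bot.grab_frame(n)['frame'][:,:,::-1]
    if n=='side': f=cv2.resize(f[90:260,230:450],None,fx=3.5,fy=3.5,interpolation=cv2.INTER_CUBIC)
    cv2.imwrite(f'pics/{n}2.png',f)
E
```

```text
time: 3.2
position: [559.5, -173.4, 190.4]
orientation: [[0.0, 0.488, 0.873], [-0.0, 0.873, -0.488], [-1.0, 0.0, 0.0]]
force: [-0.3, 0.1, 0.1]
opening: 1.0
```

View pics/wrist2.png

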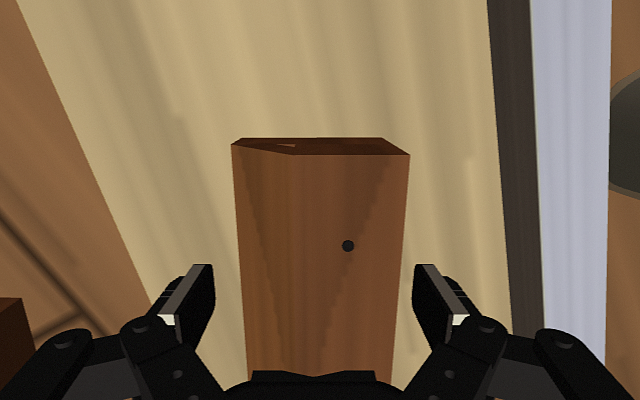

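View pics/side2.png

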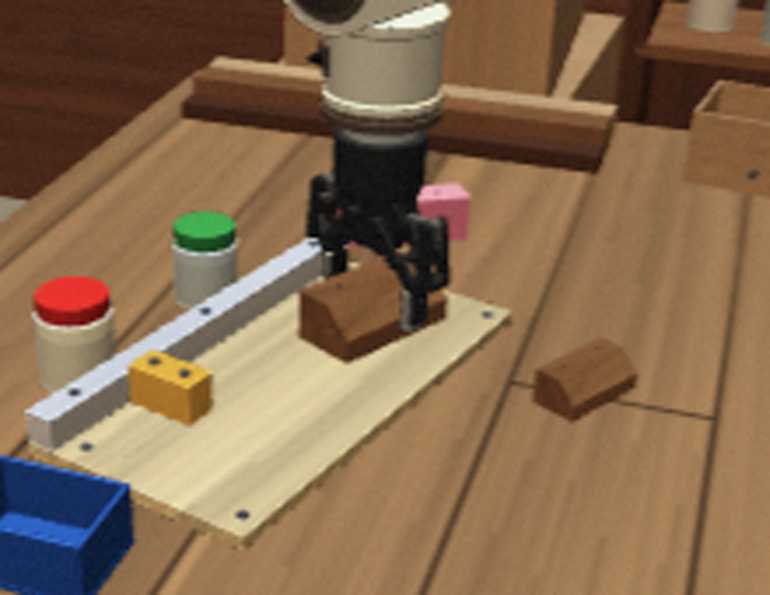

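```bash
python3 - <<'E'
import numpy as np
K=np.array([[390.858,0,317.897],[0,390.858,193.583],[0,0,1]])
R=np.array([[-0.94772093,-0.31885342,0.01255087],[-0.17149492,0.47577299,-0.8626874],[0.26909947,-0.81973932,-0.50558176]]);t=np.array([528.21,157.337,895.58])
for z in (12,18,25,32,40):
    for y in(-11,0,11):
        X=np.array([559.5,-173.4,z])-np.array([.873,-.488,0])*46+y*np.array([.488,.873,0])
        p=K@(R@X+t);p=p[:2]/p[2];print(z,y,(p-[230,90])*3.5)
E
```

```text
12 -11 [416.72021959 341.83714166]
12 0 [407.65942355 346.05026217]
12 11 [398.49704269 350.31061795]
18 -11 [417.09544617 335.65957403]
18 0 [408.0128461  339.84928063]
18 11 [398.82814663 344.0860846 ]
25 -11 [417.53570623 328.41132324]
25 0 [408.42753628 332.57332664]
25 11 [399.21666166 336.78226123]
32 -11 [417.97867764 321.11843391]
32 0 [408.84479471 325.25231151]
32 11 [399.60759642 329.4329483 ]
40 -11 [418.48828296 312.72851298]
40 0 [409.32483699 316.82972127]
40 11 [400.05737106 320.97748491]
```

```bash
python3 -m inch '{"xyz":[[8,0,0],[0,0,0],[0,0,0],[0,0,0],[0,0,0],[0,0,0],[0,0,0],[0,0,0]],"roll":[0,0,0,0,0,0,0,0],"hand":[1,0.2,0.2,0.2,0.2,0.2,0.2,0.2]}'
python3 - <<'E'
from station import bot
import cv2,numpy as np
for n in('wrist','side'):
    f=bot.grab_frame(n)['frame'][:,:,::-1]
    if n=='side': f=cv2.resize(f[90:260,230:450],None,fx=3.5,fy=3.5,interpolation=cv2.INTER_CUBIC)
    cv2.imwrite(f'pics/{n}3.png',f)
E
```

```text
time: 3.97
position: [559.4, -173.1, 181.9]
orientation: [[0.0, 0.487, 0.873], [-0.0, 0.873, -0.487], [-1.0, 0.0, 0.0]]
force: [-0.7, -0.4, 3.0]
opening: 0.694
```

View pics/side3.png

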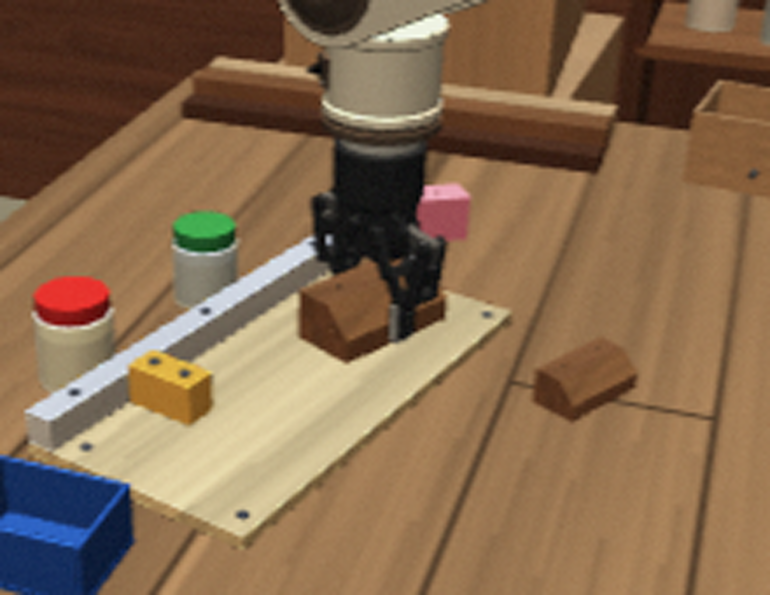

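```bash
python3 -m inch '{"xyz":[[0,0,0],[0,0,0],[0,0,0],[0,0,0],[0,4,4],[0,14,7],[0,20,7],[0,20,7],[0,16,4],[0,8,2]],"roll":[-3.4,-3.4,-3.4,-3.2,0,0,0,0,0,0],"hand":[0.2,0.2,0.2,0.2,0.2,0.2,0.2,0.2,0.2,0.2]}'
python3 - <<'E'
from station import bot
import cv2,numpy as np
s=bot.observe();p=s['position'];z=s['orientation'][:,2];print(np.degrees(np.arctan2(z[1],z[0])),'s',.963*p[0]-.269*p[1],'w',.269*p[0]+.963*p[1],s['force'],s['time'])
for n in('wrist','side','top'):
    f=bot.grab_frame(n)['frame'][:,:,::-1]
    if n=='side': f=cv2.resize(f[90:260,230:450],None,fx=3.5,fy=3.5,interpolation=cv2.INTER_CUBIC)
    if n=='top': f=cv2.resize(f[120:270,230:430],None,fx=4,fy=4,interpolation=cv2.INTER_CUBIC)
    cv2.imwrite(f'pics/{n}4.png',f)
E
```

```text
time: 4.9
position: [612.3, -101.3, 181.9]
orientation: [[0.0, 0.271, 0.963], [-0.0, 0.963, -0.271], [-1.0, 0.0, 0.0]]
force: [-1.7, -1.8, 7.6]
opening: 0.689
-15.699217199798062 s 616.8561235120907 w 67.19477504862424 [-1.71751532 -1.78387926  7.58610245] 4.9
```

View pics/wrist4.png

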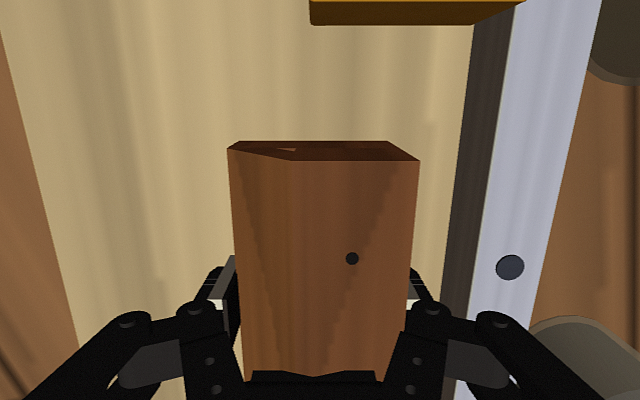

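View pics/side4.png

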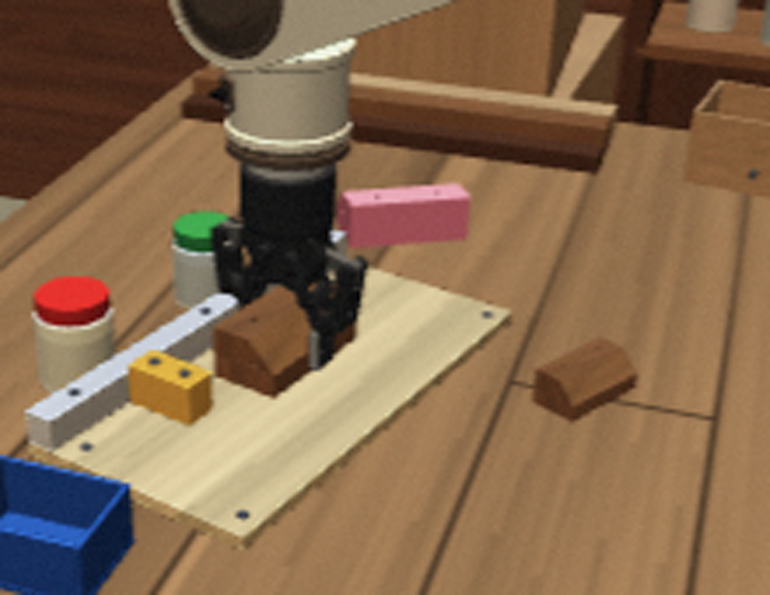

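The offcut is gripped and parallel to the fence, with about 40 mm left to the yellow stop. I'll approach slowly and feel for contact.

```bash
python3 -m inch '{"xyz":[[0,6,0],[0,9,0],[0,9,0],[0,6,0],[0,3,0],[0,0,0],[0,0,0]],"roll":[0,0,0,0,0,0,0],"hand":[0.2,0.2,0.2,0.2,0.2,0.2,0.2]}';python3 -m inch '{"xyz":[[0,1.5,0],[0,1.5,0],[0,0,0]],"roll":[0,0,0],"hand":[0.2,0.2,0.2]}';python3 -m inch '{"xyz":[[0,1.5,0],[0,1.5,0],[0,0,0]],"roll":[0,0,0],"hand":[0.2,0.2,0.2]}'
```

```text
time: 5.63
position: [620.5, -70.6, 181.9]
orientation: [[0.0, 0.271, 0.963], [0.0, 0.963, -0.271], [-1.0, 0.0, 0.0]]
force: [0.6, 1.7, 5.5]
opening: 0.695
time: 5.88
position: [621.3, -68.0, 181.9]
orientation: [[0.0, 0.271, 0.962], [-0.0, 0.962, -0.271], [-1.0, -0.0, 0.0]]
force: [-0.9, 0.1, 5.6]
opening: 0.693
time: 6.13
position: [622.1, -65.1, 181.9]
orientation: [[0.0, 0.271, 0.962], [-0.0, 0.962, -0.271], [-1.0, -0.0, 0.0]]
force: [0.6, 0.3, 5.6]
opening: 0.694
```

```bash
python3 -m inch '{"xyz":[[0,1,0],[0,1,0],[0,0,0]],"roll":[0,0,0],"hand":[0.2,0.2,0.2]}';python3 -m inch '{"xyz":[[0,1,0],[0,1,0],[0,0,0]],"roll":[0,0,0],"hand":[0.2,0.2,0.2]}'
```

```text
time: 6.38
position: [622.6, -63.3, 181.9]
orientation: [[0.0, 0.271, 0.962], [-0.0, 0.962, -0.271], [-1.0, -0.0, 0.0]]
force: [-0.0, -0.9, 5.2]
opening: 0.695
time: 6.63
position: [623.2, -61.4, 181.9]
orientation: [[0.0, 0.271, 0.962], [-0.0, 0.962, -0.271], [-1.0, -0.0, 0.0]]
force: [0.4, -1.6, 6.3]
opening: 0.695
```

```bash
python3 - <<'E'
from station import bot
import cv2
f=bot.grab_frame('wrist')['frame'][:,:,::-1]
cv2.imwrite(f'pics/w5.png',f)
E
```

```text
(no output)
```

View pics/w5.png

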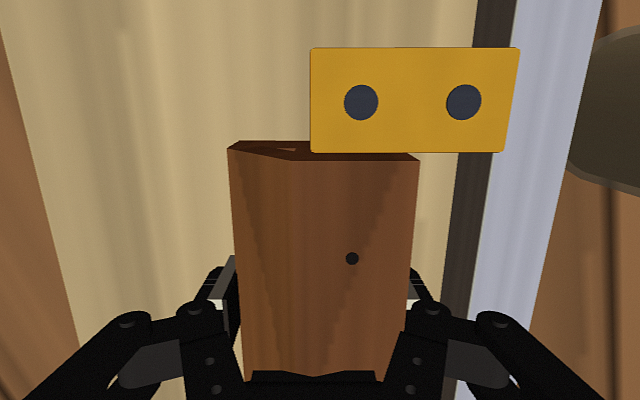

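The stop's front edge at row 152 is almost touching the offcut's end. Contact force hasn't shown up yet, so I'll continue.

```bash
python3 -m inch '{"xyz":[[0,1,0],[0,0,0]],"roll":[0,0],"hand":[0.2,0.2]}';python3 -m inch '{"xyz":[[0,1,0],[0,0,0]],"roll":[0,0],"hand":[0.2,0.2]}'
```

```text
time: 6.85
position: [623.3, -60.8, 181.9]
orientation: [[-0.0, 0.272, 0.962], [-0.001, 0.962, -0.272], [-1.0, -0.001, 0.0]]
force: [-2.0, -6.1, 5.0]
opening: 0.692
time: 7.02
position: [623.5, -60.6, 181.9]
orientation: [[-0.001, 0.272, 0.962], [-0.002, 0.962, -0.272], [-1.0, -0.002, 0.0]]
force: [-5.4, -13.8, 6.9]
opening: 0.691
```

Stop felt: about 14 N against the motion, with the TCP arrested. I'll ease off, release, rise and go to the bevel side with the jaw axis turned along the fence.

```bash
python3 -m inch '{"xyz":[[0,-1,0],[0,0,0],[0,0,0],[0,0,0],[-20,0,0],[-25,0,0],[-20,0,0],[0,0,0]],"roll":[0,0,0,0,0,0,0,0],"hand":[0.2,0.6,0.6,0.6,0.6,0.6,0.6,0.6]}';python3 -m inch '{"xyz":[[0,0,-15],[0,0,-20],[0,0,-20],[0,0,0],[0,0,0],[0,0,0],[0,0,0],[0,0,0],[0,0,0],[0,0,0]],"roll":[0,0,0,-7,-7,-7,-7,-7,-7,-7],"hand":[0.6,0.6,0.6,0.6,0.6,0.6,0.6,0.6,0.6,0.6]}';python3 -m inch '{"xyz":[[0,0,0],[0,0,0],[0,0,0],[0,0,0],[0,0,0],[0,0,0],[0,0,0],[0,0,0]],"roll":[-7,-7,-7,-7,-7,-6,0,0],"hand":[0.4,0.4,0.4,0.4,0.4,0.4,0.4,0.4]}'
python3 - <<'E'
from station import bot
import cv2,numpy as np
s=bot.observe();p=s['position'];z=s['orientation'][:,2];print(np.degrees(np.arctan2(z[1],z[0])),'s',.963*p[0]-.269*p[1],'w',.269*p[0]+.963*p[1],s['force'],s['time'])
for n in('wrist','side','top'):
    f=bot.grab_frame(n);np.savez(n+'6.npz',K=f['intrinsics'],R=f['R'],t=f['t']);f=f['frame'][:,:,::-1]
    if n=='side': f=cv2.resize(f[90:260,230:450],None,fx=3.5,fy=3.5,interpolation=cv2.INTER_CUBIC)
    if n=='top': f=cv2.resize(f[120:270,230:430],None,fx=4,fy=4,interpolation=cv2.INTER_CUBIC)
    cv2.imwrite(f'pics/{n}6.png',f)
E
```

```text
time: 7.68
position: [624.2, -60.2, 250.9]
orientation: [[0.005, 0.271, 0.963], [-0.001, 0.963, -0.271], [-1.0, 0.001, 0.005]]
force: [0.1, -0.3, 0.5]
opening: 0.802
time: 8.52
position: [570.3, -45.2, 246.2]
orientation: [[-0.001, -0.554, 0.833], [0.0, 0.833, 0.554], [-1.0, 0.001, -0.0]]
force: [-0.2, 1.1, -0.6]
opening: 0.798
time: 9.18
position: [570.4, -45.2, 246.3]
orientation: [[-0.0, -0.962, 0.275], [0.0, 0.275, 0.962], [-1.0, 0.001, 0.0]]
force: [-0.0, -0.6, -0.2]
opening: 0.699
74.06745134650201 s 561.4504324260294 w 109.86377141272553 [-0.00462494 -0.5593109  -0.19984973] 9.1833
```

View pics/wrist6.png

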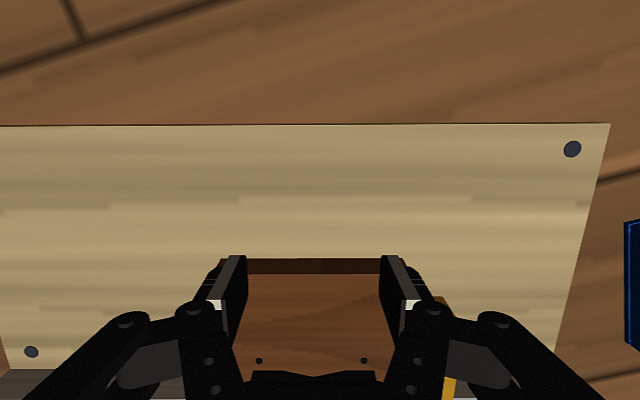

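View pics/side6.png

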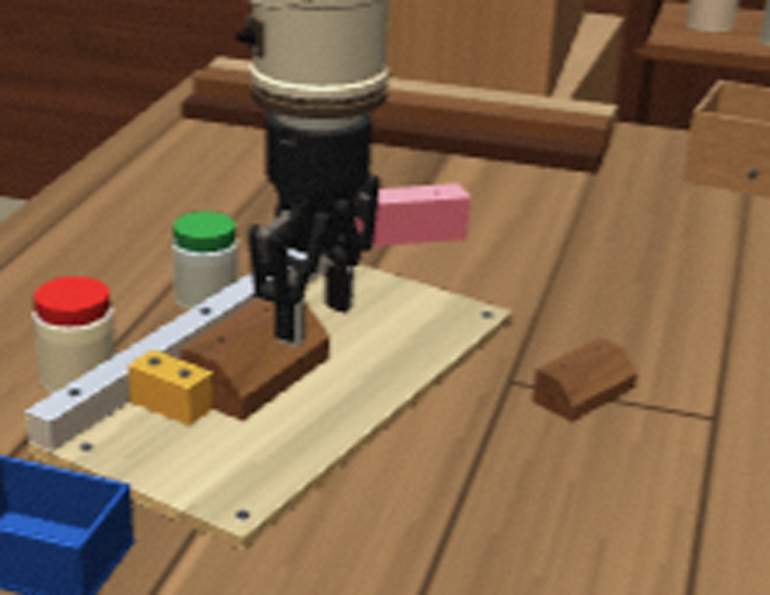

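View pics/top6.png

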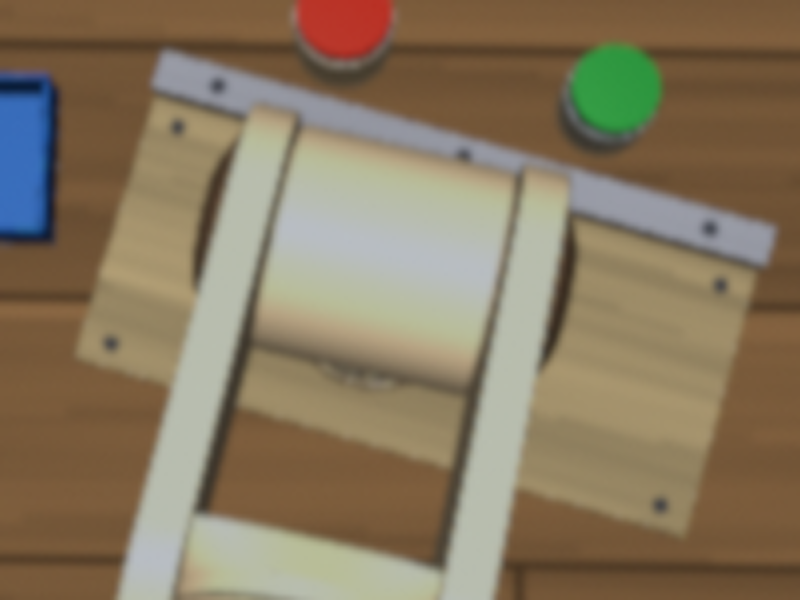

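```bash
python3 -m inch '{"xyz":[[20,0,0],[25,0,0],[13,0,0],[4,0,0],[0,-6,0],[0,-6,0],[0,0,0]],"roll":[-0.3,0,0,0,0,0,0],"hand":[0.4,0.4,0.4,0.4,0.4,0.4,0.4]}';python3 -m inch '{"xyz":[[0,-3,0],[0,-3,0],[0,-3,0],[0,-3,0],[0,-3,0],[0,-3,0],[0,0,0]],"roll":[0,0,0,0,0,0,0],"hand":[0.4,0.4,0.4,0.4,0.4,0.4,0.4]}'
```

```text
time: 9.92
position: [583.5, -49.0, 186.0]
orientation: [[0.002, -0.964, 0.267], [-0.0, 0.267, 0.964], [-1.0, -0.003, 0.0]]
force: [0.3, -0.1, -0.1]
opening: 0.699
time: 10.5
position: [599.9, -53.5, 184.7]
orientation: [[0.0, -0.964, 0.266], [0.0, 0.266, 0.964], [-1.0, -0.0, 0.0]]
force: [0.2, -1.0, -0.3]
opening: 0.704
```

```bash
python3 -m inch '{"xyz":[[0,-2,0],[0,-2,0],[0,-2,0],[0,-2,0],[0,0,0]],"roll":[0,0,0,0,0],"hand":[0.4,0.4,0.4,0.4,0.4]}';python3 -m inch '{"xyz":[[0,-1,0],[0,-1,0],[0,0,0]],"roll":[0,0,0],"hand":[0.4,0.4,0.4]}';python3 - <<'E'
from station import bot
import cv2,numpy as np
for n in('wrist','side','top'):
    f=bot.grab_frame(n)['frame'][:,:,::-1]
    if n=='side': f=cv2.resize(f[90:260,230:450],None,fx=3.5,fy=3.5,interpolation=cv2.INTER_CUBIC)
    cv2.imwrite(f'pics/{n}7.png',f)
E
```

```text
time: 10.92
position: [607.4, -55.6, 184.7]
orientation: [[0.0, -0.964, 0.266], [0.0, 0.266, 0.964], [-1.0, -0.0, 0.0]]
force: [-0.6, 0.7, 0.3]
opening: 0.701
time: 11.17
position: [609.1, -56.0, 184.7]
orientation: [[0.0, -0.964, 0.266], [0.0, 0.266, 0.964], [-1.0, 0.0, 0.0]]
force: [0.3, 0.0, 0.5]
opening: 0.698
```

View pics/wrist7.png

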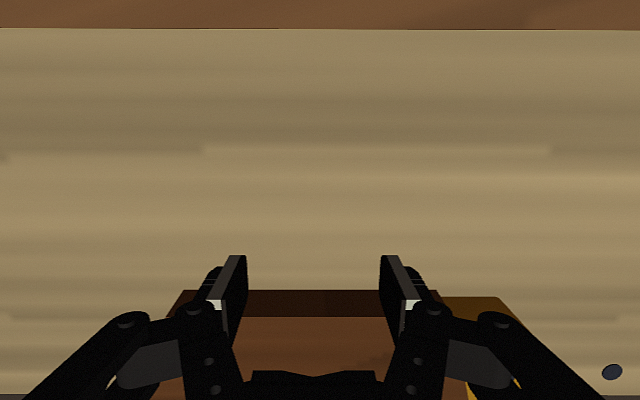

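View pics/side7.png

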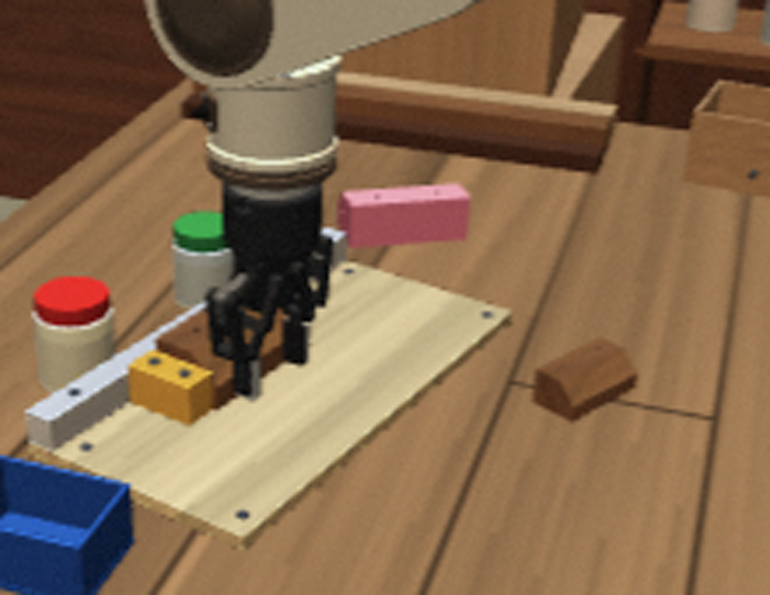

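The fingertips are pushing the upright side and the offcut has moved towards the fence, staying beside the stop. I'll continue to contact.

```bash
python3 -m inch '{"xyz":[[0,-1,0],[0,-1,0],[0,0,0]],"roll":[0,0,0],"hand":[0.4,0.4,0.4]}';python3 -m inch '{"xyz":[[0,-1,0],[0,0,0]],"roll":[0,0],"hand":[0.4,0.4]}';python3 -m inch '{"xyz":[[0,-1,0],[0,0,0]],"roll":[0,0],"hand":[0.4,0.4]}'
```

```text
time: 11.57
position: [611.1, -56.6, 184.7]
orientation: [[0.0, -0.964, 0.266], [0.0, 0.266, 0.964], [-1.0, -0.0, 0.0]]
force: [0.0, -0.6, 0.1]
opening: 0.702
time: 11.73
position: [612.0, -56.8, 184.7]
orientation: [[-0.0, -0.964, 0.266], [0.0, 0.266, 0.964], [-1.0, 0.0, 0.0]]
force: [0.1, 0.6, -0.4]
opening: 0.703
time: 11.9
position: [612.4, -56.9, 184.5]
orientation: [[-0.002, -0.964, 0.266], [0.001, 0.266, 0.964], [-1.0, 0.002, 0.0]]
force: [-7.8, 2.4, 4.6]
opening: 0.699
```

Fence contact felt: about 8 N along −jig x. I'll retreat, shut the jaws, and nudge the offcut's −y end to confirm it is at the stop.

```bash
python3 -m inch '{"xyz":[[0,0,0],[0,8,0],[0,8,0],[-25,0,0],[-30,0,0],[-8,0,0],[0,0,-20],[0,0,-30],[0,0,-30],[0,0,-25]],"roll":[0,0,0,0,0,0,0,0,0,0],"hand":[0.4,0.4,0.4,0.4,0.4,0.4,0.4,-1,-1,-1]}';python3 -m inch '{"xyz":[[0,-20,0],[0,-20,0],[0,-12,0],[0,0,0],[15,0,0],[20,0,0],[12,0,0],[0,0,0]],"roll":[0,0,0,0,0,0,0,0],"hand":[-1,-1,-1,-1,-1,-1,-1,-1]}'
python3 - <<'E'
from station import bot
import cv2,numpy as np
s=bot.observe();p=s['position'];z=s['orientation'][:,2];print(np.degrees(np.arctan2(z[1],z[0])),'s',.963*p[0]-.269*p[1],'w',.269*p[0]+.963*p[1],s['force'],s['time'])
for n in('wrist','side','top'):
    f=bot.grab_frame(n)['frame'][:,:,::-1]
    if n=='side': f=cv2.resize(f[90:260,230:450],None,fx=3.5,fy=3.5,interpolation=cv2.INTER_CUBIC)
    cv2.imwrite(f'pics/{n}8.png',f)
E
```

```text
time: 12.73
position: [568.5, -155.2, 247.8]
orientation: [[0.0, -0.964, 0.266], [-0.0, 0.266, 0.964], [-1.0, -0.0, -0.0]]
force: [1.0, -0.4, -0.6]
opening: 0.282
time: 13.4
position: [618.4, -167.3, 198.0]
orientation: [[-0.004, -0.964, 0.266], [0.002, 0.266, 0.964], [-1.0, 0.004, 0.001]]
force: [-0.6, -0.6, -1.4]
opening: -0.002
74.56296210873299 s 640.4881450644384 w 5.207301553814403 [-0.64874777 -0.59974793 -1.40186597] 13.4
```

View pics/wrist8.png

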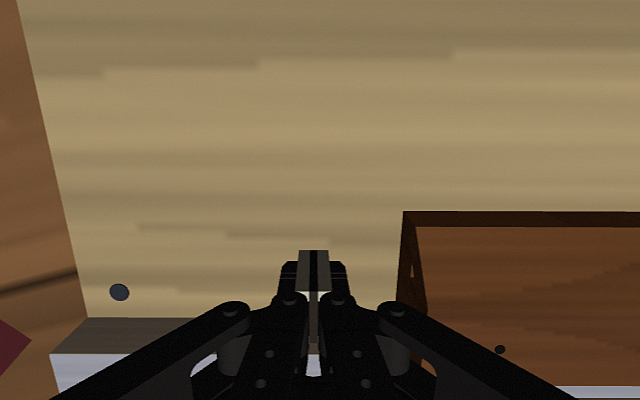

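View pics/side8.png

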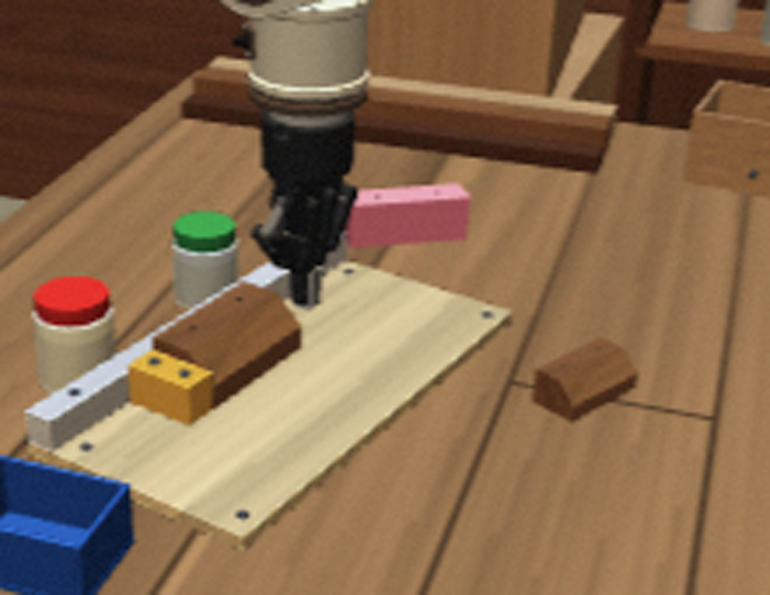

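```bash
python3 -m inch '{"xyz":[[0,0,6],[0,0,6],[0,0,4],[0,0,2],[0,0,2],[0,0,0]],"roll":[0,0,0,0,0,0],"hand":[-1,-1,-1,-1,-1,-1]}';python3 -m inch '{"xyz":[[0,0,1.5],[0,0,1.5],[0,0,0]],"roll":[0,0,0],"hand":[-1,-1,-1]}'
```

```text
time: 14.05
position: [625.1, -148.1, 200.8]
orientation: [[0.0, -0.964, 0.266], [0.0, 0.266, 0.964], [-1.0, -0.0, 0.0]]
force: [-0.2, -0.7, -0.9]
opening: -0.001
time: 14.3
position: [625.8, -145.6, 200.7]
orientation: [[-0.0, -0.964, 0.266], [0.0, 0.266, 0.964], [-1.0, 0.0, 0.0]]
force: [-0.8, -0.1, -0.0]
opening: 0.002
```

```bash
python3 - <<'E'
from station import bot
import cv2
f=bot.grab_frame('wrist')['frame'][:,:,::-1]
cv2.imwrite(f'pics/w9.png',f)
E
```

View pics/w9.png

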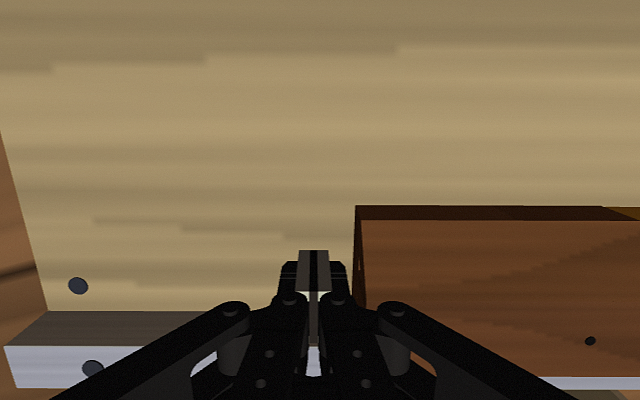

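The finger's side at column 346 is a few mm short of the offcut's end at about column 357.

```bash
python3 -m inch '{"xyz":[[0,0,1],[0,0,1],[0,0,0]],"roll":[0,0,0],"hand":[-1,-1,-1]}';python3 -m inch '{"xyz":[[0,0,1],[0,0,1],[0,0,0]],"roll":[0,0,0],"hand":[-1,-1,-1]}';python3 -m inch '{"xyz":[[0,0,1],[0,0,0]],"roll":[0,0],"hand":[-1,-1]}'
```

```text
time: 14.6
position: [626.3, -143.7, 200.7]
orientation: [[-0.0, -0.964, 0.266], [0.0, 0.266, 0.964], [-1.0, 0.0, 0.0]]
force: [0.3, -0.6, -0.1]
opening: 0.002
time: 14.85
position: [626.8, -141.7, 200.7]
orientation: [[-0.0, -0.964, 0.266], [0.0, 0.266, 0.964], [-1.0, 0.0, 0.0]]
force: [0.1, 0.2, -0.5]
opening: 0.002
time: 15.02
position: [627.1, -140.7, 200.7]
orientation: [[-0.0, -0.964, 0.266], [0.0, 0.266, 0.964], [-1.0, 0.0, 0.0]]
force: [0.6, -0.8, -1.0]
opening: -0.0
```

```bash
python3 -m inch '{"xyz":[[0,0,1],[0,0,0]],"roll":[0,0],"hand":[-1,-1]}';python3 -m inch '{"xyz":[[0,0,1],[0,0,0]],"roll":[0,0],"hand":[-1,-1]}';python3 -m inch '{"xyz":[[0,0,1],[0,0,0]],"roll":[0,0],"hand":[-1,-1]}'
```

```text
time: 15.18
position: [627.4, -139.8, 200.7]
orientation: [[0.0, -0.964, 0.266], [0.0, 0.266, 0.964], [-1.0, 0.0, 0.0]]
force: [-0.4, -0.4, 0.4]
opening: 0.003
time: 15.35
position: [627.5, -139.3, 200.7]
orientation: [[-0.0, -0.964, 0.266], [-0.001, 0.266, 0.964], [-1.0, 0.0, -0.001]]
force: [-1.0, -4.6, 0.8]
opening: -0.004
time: 15.52
position: [627.6, -138.9, 200.8]
orientation: [[-0.001, -0.964, 0.267], [-0.002, 0.267, 0.964], [-1.0, 0.0, -0.002]]
force: [-3.8, -11.5, 0.2]
opening: 0.004
```

Stop felt again at about 12 N through the end, position arrested. Now I'll go to the bevel's middle with the fingers shut.

```bash
python3 -m inch '{"xyz":[[0,0,-8],[0,0,-8],[-22,0,0],[-22,0,0],[0,25,0],[0,15,0],[0,0,25],[0,0,30],[0,0,30],[0,0,0]],"roll":[0,0,0,0,0,0,0,0,0,0],"hand":[-1,-1,-1,-1,-1,-1,-1,-1,-1,-1]}';python3 -m inch '{"xyz":[[0,0,6],[0,0,0],[0,0,0]],"roll":[0,0,0],"hand":[-1,-1,-1]}'
python3 - <<'E'
from station import bot
import cv2,numpy as np
s=bot.observe();p=s['position'];z=s['orientation'][:,2];print(np.degrees(np.arctan2(z[1],z[0])),'s',.963*p[0]-.269*p[1],'w',.269*p[0]+.963*p[1],s['force'],s['time'])
for n in('wrist','side'):
    f=bot.grab_frame(n)['frame'][:,:,::-1]
    if n=='side': f=cv2.resize(f[90:260,230:450],None,fx=3.5,fy=3.5,interpolation=cv2.INTER_CUBIC)
    cv2.imwrite(f'pics/{n}10.png',f)
E
```

```text
time: 16.35
position: [608.3, -57.4, 244.9]
orientation: [[0.001, -0.964, 0.264], [0.001, 0.264, 0.964], [-1.0, -0.0, 0.002]]
force: [-0.0, 0.1, -0.2]
opening: -0.002
time: 16.6
position: [609.2, -55.6, 244.6]
orientation: [[-0.0, -0.964, 0.267], [0.0, 0.267, 0.964], [-1.0, 0.0, 0.0]]
force: [0.1, -0.4, 1.0]
opening: 0.006
74.54015849232155 s 601.6324395380246 w 110.32705165801544 [ 0.12715486 -0.42739045  0.95707182] 16.6
```

View pics/wrist10.png

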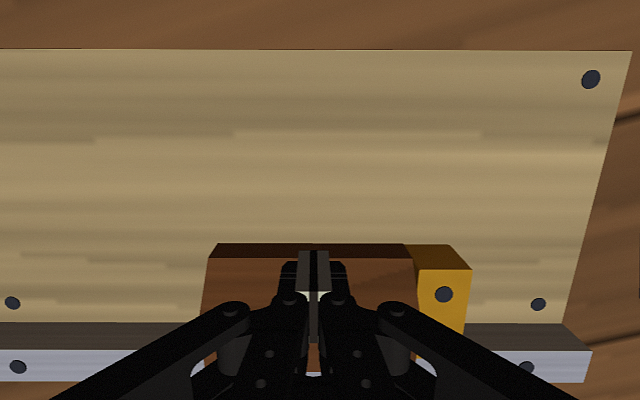

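View pics/side10.png

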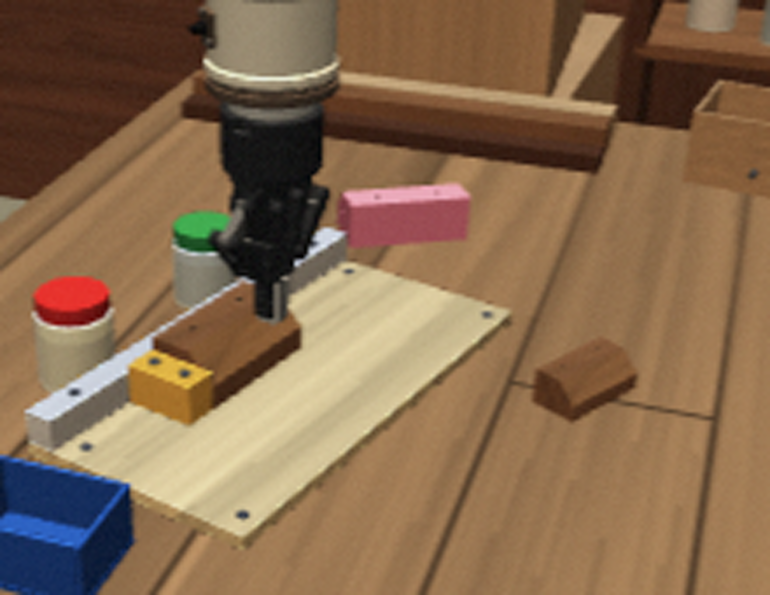

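The offcut is flush at fence and stop, with the shut fingers over the robot-side edge. Moving diagonally in.

```bash
python3 -m inch '{"xyz":[[12,0,0],[4,-4,0],[4,-4,0],[2,-2,0],[0,0,0]],"roll":[0,0,0,0,0],"hand":[-1,-1,-1,-1,-1]}';python3 -m inch '{"xyz":[[1,-1,0],[1,-1,0],[0,0,0]],"roll":[0,0,0],"hand":[-1,-1,-1]}';python3 -m inch '{"xyz":[[1,-1,0],[0,0,0]],"roll":[0,0],"hand":[-1,-1]}'
```

```text
time: 17.12
position: [619.3, -58.0, 221.8]
orientation: [[-0.001, -0.964, 0.267], [0.0, 0.267, 0.964], [-1.0, 0.001, 0.0]]
force: [0.0, -0.0, 0.3]
opening: -0.002
time: 17.37
position: [621.0, -58.3, 220.7]
orientation: [[0.0, -0.964, 0.266], [0.0, 0.266, 0.964], [-1.0, -0.0, 0.0]]
force: [-0.6, 0.1, 0.8]
opening: 0.003
time: 17.53
position: [621.9, -58.5, 219.7]
orientation: [[0.0, -0.964, 0.266], [0.0, 0.266, 0.964], [-1.0, -0.0, 0.0]]
force: [0.5, 0.9, 0.7]
opening: -0.003
```

```bash
python3 -m inch '{"xyz":[[1,-1,0],[0,0,0]],"roll":[0,0],"hand":[-1,-1]}';python3 -m inch '{"xyz":[[1,-1,0],[0,0,0]],"roll":[0,0],"hand":[-1,-1]}'
```

```text
time: 17.7
position: [622.8, -58.8, 218.6]
orientation: [[-0.0, -0.964, 0.266], [0.0, 0.266, 0.964], [-1.0, 0.0, 0.0]]
force: [0.3, 0.3, 0.1]
opening: -0.002
time: 17.87
position: [623.8, -59.1, 217.6]
orientation: [[-0.0, -0.964, 0.266], [0.0, 0.266, 0.964], [-1.0, 0.0, 0.0]]
force: [0.1, 0.6, 0.1]
opening: -0.006
```

```bash
python3 -m inch '{"xyz":[[0.7,-0.7,0],[0,0,0]],"roll":[0,0],"hand":[-1,-1]}';python3 -m inch '{"xyz":[[0.7,-0.7,0],[0,0,0]],"roll":[0,0],"hand":[-1,-1]}'
```

```text
time: 18.03
position: [624.5, -59.2, 216.9]
orientation: [[-0.0, -0.964, 0.266], [0.0, 0.266, 0.964], [-1.0, 0.0, 0.0]]
force: [1.0, 0.2, 0.5]
opening: 0.0
time: 18.2
position: [625.0, -59.4, 216.5]
orientation: [[-0.0, -0.964, 0.266], [0.0, 0.266, 0.964], [-1.0, 0.001, 0.0]]
force: [-4.5, 0.6, 3.4]
opening: -0.0
```

Contact on the bevel is balanced, about 4.5 N into the fence and 3.4 N down. I'll build up in small steps, with a slight bias towards the stop.

```bash
python3 -m inch '{"xyz":[[0.5,-0.5,0.2],[0,0,0],[0,0,0]],"roll":[0,0,0],"hand":[-1,-1,-1]}';python3 -m inch '{"xyz":[[0.4,-0.4,0.1],[0,0,0],[0,0,0]],"roll":[0,0,0],"hand":[-1,-1,-1]}'
```

```text
time: 18.45
position: [625.3, -59.3, 216.4]
orientation: [[-0.001, -0.964, 0.266], [0.0, 0.266, 0.964], [-1.0, 0.001, -0.0]]
force: [-10.2, 0.4, 12.5]
opening: 0.002
time: 18.7
position: [625.5, -59.3, 216.3]
orientation: [[-0.002, -0.964, 0.266], [0.0, 0.266, 0.964], [-1.0, 0.002, -0.0]]
force: [-17.0, 0.8, 17.7]
opening: 0.004
```

```bash
python3 -m inch '{"xyz":[[-0.25,0.2,0],[0,0,0],[0,0,0],[0,0,0]],"roll":[0,0,0,0],"hand":[-1,-1,-1,-1]}'; for i in 1 2 3; do python3 -m inch '{"xyz":[[0,0,0],[0,0,0]],"roll":[0,0],"hand":[-1,-1]}' | grep -E "force|time";done
```

```text
time: 19.03
position: [625.4, -59.3, 216.4]
orientation: [[-0.002, -0.964, 0.266], [-0.0, 0.266, 0.964], [-1.0, 0.001, -0.0]]
force: [-13.3, 1.3, 15.0]
opening: -0.001
time: 19.2
force: [-13.3, 1.0, 13.6]
time: 19.37
force: [-13.2, 0.9, 14.3]
time: 19.53
force: [-13.0, 0.7, 13.7]
```

```bash
python3 - <<'E'
from station import bot
import cv2
for n in('wrist','side'):
    f=bot.grab_frame(n)['frame'][:,:,::-1]
    if n=='side': f=cv2.resize(f[140:240,250:400],None,fx=5,fy=5,interpolation=cv2.INTER_CUBIC)
    cv2.imwrite(f'pics/{n}11.png',f)
print(bot.observe()['force'])
E
```

```text
[-13.20126838   1.09368047  14.84468508]
```

View pics/wrist11.png

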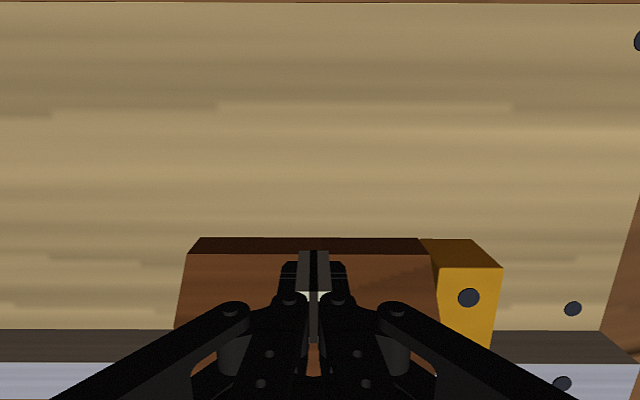

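View pics/side11.png

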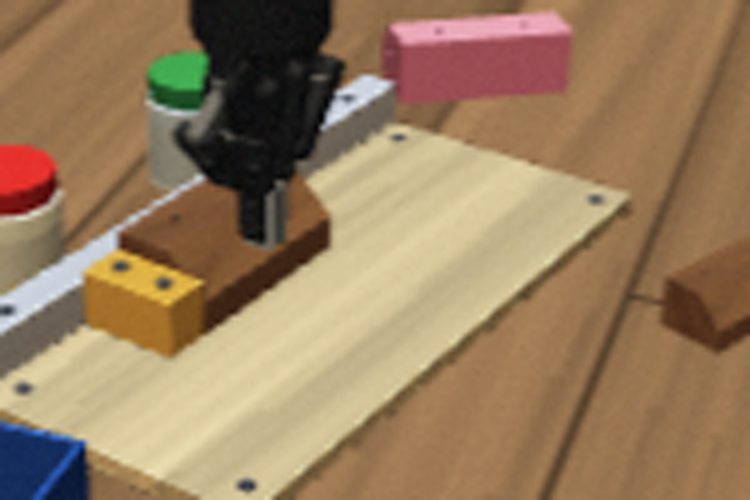

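The pictures show the offcut's end against the stop (wrist view, about column 420), flush along the fence, with the tips on the bevel. The push is steady at about 20 N, so I'm handing in.

```bash
python3 -c "
from station import bot
print(bot.finish_job()); s=bot.observe(); print(s['time'],s['force'])"
```

```text
the job is handed in; nothing more can be done
None
the job is handed in; nothing more can be done
```

The offcut is at the yellow stop and flush along the fence, bevel towards the robot, and I handed the job in at about 20 s while still pressing on it. The interface gave no verdict and no reading after hand-in.

- **Picking it out:** I took the larger brown offcut on the board and left the pink and the small brown ones alone.
- **Positioning:** I gripped it, turned it parallel to the fence and slid it until I felt the stop at about 14 N. I then released it and pushed it against the fence with two fingertips (about 8 N). A nudge on its far end was stopped again at about 12 N, so it was still at the stop.
- **The push:** With the fingers shut on the bevel, the last readings were steady at 19–20 N. That is about 13–14 N into the fence, 14–15 N down and about 2–3 N towards the stop. It rose briefly to about 24.5 N while I was setting it.
- **Final pictures:** The end is against the stop, there is no visible gap along the fence, and the block lies flat. The arm did not touch the jars, and they and the bin look unmoved. No check failed or disagreed.

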